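# Load the indexing slide and lock it one hole on

### The arm

A 6-joint arm with a two-finger parallel gripper is mounted at the origin on a cart in front of the work surface, level with it; the furniture and walls round the work are solid. World frame = base frame: x ahead of the robot, y to its left, z up, the work surface at z = 0. Lengths are in mm, angles in rad, forces in N, time in s.
With the tool pointing down it reaches from about 350 to 1000 mm from the base axis. Payload 7.1 kg.
Tool frame: the origin (TCP) lies between the finger pads; the fingertips stand 14 mm ahead of it and the grasp point (between the pads) lies 5 mm behind it; z points along the fingers, y is the line along which they close (so a half turn about z gives the same grasp; the last joint's range is limited). The gripper opens to 85 mm and grips with 20 to 120 N. Pads are 22 mm wide; open, the fingers measure 114 mm over their backs; the gripper's body (76 mm by 85 mm) begins 54 mm behind the grasp point. The pads swing forward as they close: fully open they stand 13 mm farther back than shut.
Start: joints at [-1.291, 0.423, 1.63, -0, 1.089, -0.019], TCP at [184.001, -597.284, 245.319] pointing down, gripper open.
Joint ranges: [-3, 3], [-0.9, 2.11], [0.09, 2.58], [-1.31, 4.45], [0.11, 2.69], [-2.54, 2.54]. Speed limits (rad/s): [2.39, 2.39, 3.01, 3.14, 3.14, 3.14].

### API

Orientations are given as a unit quaternion [w, x, y, z].
In Python, from station import env gives the robot as it stands.
- The arm moves only by the tool step_arm, never from a script. Its argument "rows" is a list of rows, each an object with "translation": the shift along the tool's x, y, z in cm, a list of three; "rot": the turn, a rotation vector about the tool's x, y, z in rad, a list of three; "hand": the opening, from -1 (shut) to 1 (fully open). In form: [{"translation": [dx, dy, dz], "rot": [ax, ay, az], "hand": hand}, ...]. A call has 1 to 20 rows; each row shifts and turns the commanded pose from where the row before left it, along the tool's axes as they then stand; what a row does not reach is not made up. A row lasts 1/8 s, in which the tool goes at most 62.5 mm and 10.7 degrees, less where a joint would pass 70% of its speed; a pose out of reach is approached as far as the arm can. A call is refused whole if a number of a shift passes 6.25 or a number of a turn 0.188, either way. A call with a gripper value outside its range is refused whole. The fingers move at their own pace and stop on an object; "newtons" is the grip in N (left out, the last holds). Time passes only in rows, so rows that do not move let the fingers close. It gives the time, the measured TCP pose, the force, the opening and the grip force at its end, in the units of the state.
- env.state(): the state, without advancing time (a new reading comes with each control period).
- env.read_camera(name): name is "scene" or "top" or "wrist"; returns (picture, depth): 480x640x3 uint8, red, green, blue; 480x640 float32, mm along the optical axis (not along the pixel's ray), 0 where there is no reading.
- env.get_calibration(name): a dict with "camera_matrix" (3x3 intrinsics, pixels), "origin" and "attitude" of the camera in the world; the wrist camera has in their place "tool_from_camera" (4x4, takes a point from camera to tool coordinates, whose origin is the TCP and whose axes are the flange's). Camera axes: x right, y down, z forward; pixel columns grow to the right and rows downward; lengths in mm; the calibration is good to about 2 mm. A picture is of the moment at which its call begins: read the wrist's pose just before it. get_calibration takes no time and is no camera call.
- env.finish_job(): hands the job in; it is judged then, once.
Trained networks look in the newest picture that a camera, given by its name, has taken for a name from the list of things; names that differ only in an ending like _2 or _b are one class to them, and where a whole thing is asked for, a point or a joint stands for the part that bears it (a point fixed in the world has none). Each returns a list of dicts, best first, with "p" (0 to 1); they miss things now and then, are a little off and sometimes report something else, mostly with a low value. They report only what shows in the picture. A call takes as long as a camera call. They do not tell look-alikes from the thing itself.
- env.spot_in(name, camera): "bbox" ([left, top, right, bottom] in pixels, round what is visible of it).
- env.tip_of(name, camera): "position" ([row, column] in pixels: a listed point, or the origin of a listed thing).
The state is a dict: "time_s": time; "qpos": joint angles; "joint_velocities": joint speeds; "effort": joint torques, N m; "position": TCP position; "eef_rot": TCP orientation; "contact_force": force on the tool from outside, world axes, zero at the start; "wrist_torque": the same for the moment, N m; "gripper_width": finger opening in mm; "finger_force": force on a finger pad.
Only numpy, scipy, OpenCV 4.12 (cv2) and the standard library are available. Lean on these libraries where they do the work, as an engineer would, in place of code of your own. Each camera call takes 0.05 s, during which the arm holds its last target. There are 200 camera calls.

### The job

Put the loose steel setting ring over the upright post of the indexing slide so that it lies flat on its seat, and let go of it. Then pull up the slide's lock plunger by its knob, shift the carriage to the very next hole of the bar on the side where the loupe stands, let the pin drop into that hole and press the knob down until the pin is fully home. Finish while still holding the knob pressed down (it springs back a little when let go), with the ring still on its post and the loupe, the tin and the screwdriver left where they stand.

Things in the scene. Friction and masses are not known exactly. Their poses are not given: they have to be found in the camera images.
- slide: Indexing slide, fixed to the bench: dark steel base plate 60 x 290 x 8 mm (x, y, z), a perforated steel bar along its y axis (top 25 mm above the bench) between two end blocks, and a carriage on the bar. Origin: centre of the underside; x across the bar, y along the bar, z up. The square holes of the bar are 10 mm wide and 30 mm apart along y. It stands at a different place and yaw each time.
- carriage (a joint): Aluminium carriage (48 x 120 mm, top 35.5 mm above the bench) sliding along the bar. Value in m: 0 = as found, locked in a hole with the carriage in the middle of the slide; grows as it moves toward the slide's +y. Neighbouring holes are at +0.030 and -0.030; stops at +-0.062. Sliding friction about 1.2 N, no spring; about 1 mm of play when locked.
- plunger (a joint): Upright spring lock plunger on the carriage, 32 mm from its middle toward the slide's -y. In m: 0 = rest, its 8 mm round-nosed pin 7 mm deep in a hole, locked; positive = pulled up (clear of the bar above 0.007, where it rides off a hole; stop 0.016); negative = pressed; -0.005 = fully home, its stop. Spring 400 N/m about 0: 4 N for 10 mm up, 2 N to press home; let go, it returns to 0.
- knob (a point): Centre of the plunger's black cylindrical knob: 24 mm in diameter, 24 mm tall, 82 mm above the bench at rest; moves with the carriage and the plunger. Under it an 8 mm stem 20 mm long, then a housing 22 mm in diameter whose top is 49.5 mm above the bench. Axes as the slide's.
- post_base (a point): Foot of the carriage's upright round post, on the post's axis, at the top of its seat (a disc 32 mm in diameter, 40 mm above the bench). The post is 12 mm in diameter and 26 mm tall with a tapered tip; it stands 64 mm from the plunger, toward the slide's +y. Moves with the carriage.
- setting_ring: Loose plain steel ring, outside 36 mm, bore 18 mm, 16 mm thick, about 0.09 kg, lying flat on the bench on the robot's side of the slide. Origin: centre of its underside; z along the bore.
- loupe: Loose black eyeglass loupe with a light rim, 34 mm in diameter, 28 mm tall, standing beyond one end of the slide: the carriage goes one hole toward that end (at positive y of the slide's frame: to +0.030, at negative y: to -0.030). Origin: centre of its underside. Leave it alone.
- tin: Loose round white tin, 49 mm in diameter, 17 mm tall, standing beyond the other end of the slide. Origin: centre of its underside. Leave it alone.
- driver: Loose slim steel screwdriver, 12 x 90 x 10 mm, lying on the bench. Origin: centre of its underside, length along its y axis. Leave it alone.
There are look-alikes about, which are no part of the job. Leave any pink or red look-alike of the setting_ring alone.

How it is judged (in metres and radians):
On the way, in this order (a step that is already met when the one before it is completed fails the run):
1. the ring lies over the post, flat on the seat, and is let go (horizontal distance between setting_ring and post_base below 0.005 m and distance between setting_ring and post_base below 0.0055 m and angle between setting_ring's own z axis and vertical below 0.08 rad and contact force between each of the arm, the fingers and setting_ring below 0.1 N), for 0.2 s.
2. the plunger is pulled up clear of the bar, the ring being on its post (value of joint plunger above 0.0075 m and horizontal distance between setting_ring and post_base below 0.005 m), for 0.05 s.
At the end, for the whole second after the job is handed in: Carriage in the next hole on the loupe's side (within 2.5 mm), fingers holding the plunger over 3 mm below rest, ring flat on its seat round the post (within 5 mm, 0.08 rad) and untouched, loupe and tin within 15 mm and screwdriver within 20 mm of their starts (((y of loupe in the frame of slide above 0 m and value of joint carriage between 0.0275 and 0.0325 m) or (y of loupe in the frame of slide below 0 m and value of joint carriage between -0.0325 and -0.0275 m)) and value of joint plunger below -0.003 m and contact force between the fingers and plunger above 0.5 N and horizontal distance between setting_ring and post_base below 0.005 m and distance between setting_ring and post_base below 0.0055 m and angle between setting_ring's own z axis and vertical below 0.08 rad and contact force between the fingers and setting_ring below 0.1 N and distance of each of loupe, tin from where it was at the start of the episode below 0.015 m and distance of driver from where it was at the start of the episode below 0.02 m); the arm keeps its last pose, push and grip.
It fails at once if the loupe, the tin or the screwdriver is knocked away (distance of any of loupe, tin from where it was at the start of the episode above 0.03 m or distance of driver from where it was at the start of the episode above 0.04 m).
It also fails if it takes over 40 s, if anything falls off the work surface, if the arm or the gripper's body presses on something with over 40 N, if the wrist force passes 120 N, or if a joint passes its speed limit or range.

## Working session

There is one attempt and no reset: what is moved stays moved. The work goes in short steps, Python scripts to look and compute and a tool call to move; the robot and the scene stay as the last step left them, time stands still between calls to the robot, and variables do not carry over. Pictures are saved under pics/ and viewed, at most 10 in all, crops included, and the job is handed in when it is done.

Besides the shell and the picture viewer there is one more tool, called after "Emit:" in YAML: its name, and indented under it one key for each argument. step_arm: Moves the arm, as the interface text tells. Its arguments: {"type":"object","properties":{"rows":{"type":"array"},"newtons":{"type":"number"}},"required":["rows"]}

```bash
ls; mkdir -p pics; cat > h.py <<'E'
import numpy as np, cv2
from station import env
from scipy.spatial.transform import Rotation as R
def pose(cam, st=None):
    c=env.get_calibration(cam); K=np.array(c["camera_matrix"])
    if cam=="wrist":
        st=st or env.state(); T=np.array(c["tool_from_camera"]); q=st["eef_rot"]
        Rt=R.from_quat([q[1],q[2],q[3],q[0]]).as_matrix()
        return K,Rt@T[:3,:3],Rt@T[:3,3]+np.array(st["position"])
    a=np.array(c["attitude"],float)
    Rm=a if a.shape==(3,3) else R.from_quat([a[1],a[2],a[3],a[0]]).as_matrix()
    return K,Rm,np.array(c["origin"])
def at_z(P,rc,z):
    K,Rm,o=P; d=Rm@np.linalg.inv(K)@np.array([rc[1],rc[0],1.0]); return o+d*(z-o[2])/d[2]
def cloud(P,D):
    K,Rm,o=P; v,u=np.mgrid[:480,:640]; p=np.stack([u,v,np.ones_like(u)],-1)@np.linalg.inv(K).T*D[...,None]
    return p@Rm.T+o
def proj(P,X):
    K,Rm,o=P; c=K@(Rm.T@(np.array(X,float)-o)); return c[1]/c[2],c[0]/c[2]
E
python3 - <<'E'
from h import *
print(env.get_calibration("top"))
for cam in ["top","scene"]:
    im,D=env.read_camera(cam); cv2.imwrite(f"pics/{cam}0.png",im[...,::-1]); np.save(f"{cam}0.npy",D)
    P=pose(cam)
    for n,z in [("setting_ring",0),("loupe",0),("tin",0),("driver",0),("knob",82),("post_base",40),("slide",0)]:
        for d in env.tip_of(n,cam)[:3]:
            print(cam,n,round(d["p"],2),np.round(d["position"]),np.round(at_z(P,d["position"],z),1))
E
```

```text
pics
{'camera_matrix': array([[560.82548598,   0.        , 304.27724056],
       [  0.        , 560.82548598, 243.90919851],
       [  0.        ,   0.        ,   1.        ]]), 'origin': array([ 387.35321147,  146.94515733, 1249.53167447]), 'attitude': array([ 0.03483139, -0.69716154,  0.71512157, -0.03679267])}
top setting_ring 0.7 [287. 212.] [423.2 350.1   0. ]
top setting_ring 0.61 [285. 242.] [425.6 282.1   0. ]
top setting_ring 0.53 [274. 271.] [448.9 216.8   0. ]
top loupe 0.43 [223. 223.] [567.1 322.6   0. ]
top tin 0.93 [208. 386.] [591.2 -45.6   0. ]
top driver 0.69 [270. 395.] [450.8 -59.5   0. ]
top knob 0.63 [212. 321.] [573.  104.6  82. ]
top post_base 0.57 [219. 292.] [565.5 167.3  40. ]
top slide 0.56 [219. 305.] [571.5 138.8   0. ]
scene setting_ring 0.62 [322. 316.] [424.8 287.    0. ]
scene setting_ring 0.6 [308. 336.] [426.6 224.1   0. ]
scene setting_ring 0.58 [338. 292.] [425.3 350.5   0. ]
scene loupe 0.74 [306. 246.] [569.8 324.9   0. ]
scene tin 0.59 [245. 348.] [594.  -50.8   0. ]
scene knob 0.44 [236. 314.] [569.3 113.8  82. ]
scene post_base 0.73 [263. 303.] [557.1 167.   40. ]
scene slide 0.88 [272. 308.] [572.6 132.7   0. ]
```

```bash
python3 - <<'E'
import cv2
a=cv2.imread("pics/top0.png")[170:320,160:440]; cv2.imwrite("pics/topc.png",cv2.resize(a,None,fx=2.8,fy=2.8,interpolation=cv2.INTER_CUBIC))
E
```

```text
(no output)
```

View pics/topc.png

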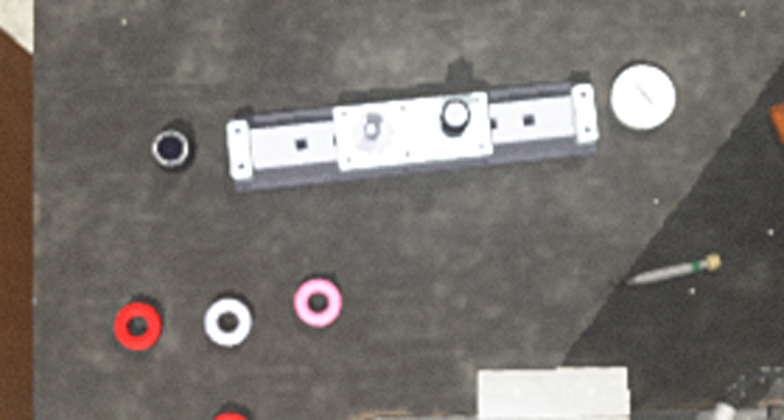

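View pics/scene0.png

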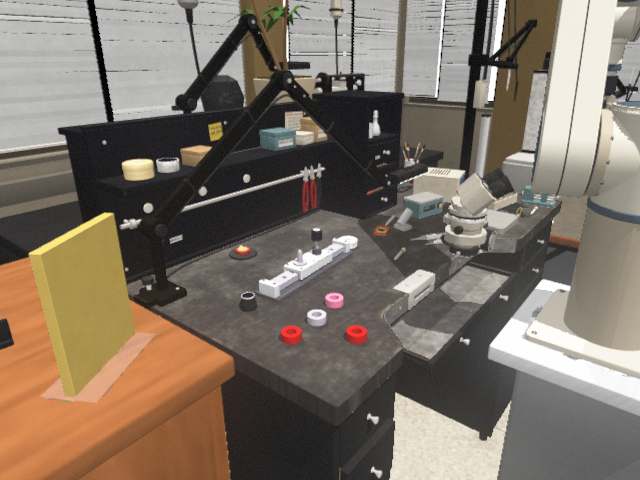

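The picture shows the silver ring in the crop at (228,322), which is top pixel (285,242). Pink and red look-alikes lie on either side of it. The loupe stands left of the slide (world +y) on the post side, so the carriage goes to +0.030. The tin and the screwdriver are on the right.

```bash
python3 - <<'E'
from h import *
s=env.state(); q=s["eef_rot"]; print(s["position"],np.round(R.from_quat([q[1],q[2],q[3],q[0]]).as_matrix(),3))
H={}
for cam in ["top","scene"]:
    D=np.load(cam+"0.npy"); C=cloud(pose(cam),D)[D>0]
    for x,y,z in C:
        k=(int(x//75),int(y//75)); H[k]=max(H.get(k,-99),z)
print("y cols",[y*75 for y in range(-10,8)])
for x in range(-1,12): print(x*75,[int(H.get((x,y),-999)) for y in range(-10,8)])
im=cv2.imread("pics/top0.png"); D=np.load("top0.npy"); C=cloud(pose("top"),D)
# carriage top & bar
m=(abs(C[...,2]-35.5)<7)&(abs(C[...,0]-570)<70)&(abs(C[...,1]-140)<100)
print(m.sum(), cv2.minAreaRect(C[m][:,:2].astype(np.float32)))
m=(C[...,2]>5)&(C[...,2]<35)&(abs(C[...,0]-570)<80)&(abs(C[...,1]-138)<165)
print(m.sum(), cv2.minAreaRect(C[m][:,:2].astype(np.float32)))
E
```

```text
[ 184.02189239 -597.26318242  245.30815152] [[ 0.956  0.294  0.   ]
 [ 0.294 -0.956  0.   ]
 [ 0.    -0.    -1.   ]]
y cols [-750, -675, -600, -525, -450, -375, -300, -225, -150, -75, 0, 75, 150, 225, 300, 375, 450, 525]
-75 [-99, -99, -99, -99, -99, -99, -999, -999, -999, -999, 279, 235, 2, -99, -99, -99, -99, -99]
0 [-99, -99, -99, -99, -99, -99, -99, -99, -999, 388, 431, 374, 6, -99, -99, -99, -99, -99]
75 [-99, 495, 560, 565, 565, -99, -99, 6, 17, 527, 532, 415, 7, -99, -99, -99, -99, -99]
150 [-99, 410, 561, 559, 565, -99, -99, 705, 693, 617, 534, 4, -2, -99, -99, -99, -99, -99]
225 [40, 9, 8, 7, 7, 8, -58, 121, 239, 238, -58, -59, 0, 10, 9, 8, -999, 139]
300 [52, 9, 14, 156, 29, 99, 102, 123, 225, 202, 12, 11, 10, 22, 17, 10, -999, 151]
375 [29, 30, 36, 158, 309, 100, 98, 35, 60, 10, 12, 10, 23, 21, 22, 9, -999, 151]
450 [-999, 14, 95, 28, 58, 29, 13, 11, 16, 15, 9, 8, 20, 16, 8, 8, -999, 152]
525 [-999, 92, 98, 84, 151, 150, 148, 139, 7, 40, 40, 101, 70, 41, 34, 8, -999, 151]
600 [-999, 91, 98, 96, 354, 355, 355, 231, 308, 322, 38, 33, 9, 8, 8, 8, -999, 151]
675 [-999, 8, 93, 8, 356, 356, 356, 238, 313, 389, 428, 396, 344, 292, 240, 235, 17, 151]
750 [147, 11, 7, -999, 356, 355, 356, 299, 297, 283, 419, 239, 272, 272, 269, 269, 16, 152]
825 [122, -999, -999, -999, 356, 355, 355, 339, 339, 339, 341, 339, 340, 339, 339, 339, -999, -999]
1067 ((571.9876708984375, 139.683349609375), (49.525020599365234, 199.73997497558594), 5.2445244789123535)
2629 ((570.0238647460938, 137.16778564453125), (159.74920654296875, 328.2369384765625), 0.04074549302458763)
```

Emit:
step_arm:
  rows:
    - {"translation": [0, 0, -5.2], "rot": [0, 0, -0.1726], "hand": 1}
    - {"translation": [0, 0, -5.2], "rot": [0, 0, -0.1726], "hand": 1}
    - {"translation": [0, 0, -5.2], "rot": [0, 0, -0.1726], "hand": 1}
    - {"translation": [0, 0, 0], "rot": [0, 0, -0.1726], "hand": 1}
    - {"translation": [0, 0, 0], "rot": [0, 0, -0.1726], "hand": 1}
    - {"translation": [0, 0, 0], "rot": [0, 0, -0.1726], "hand": 1}
    - {"translation": [0, 0, 0], "rot": [0, 0, -0.1726], "hand": 1}
    - {"translation": [0, 0, 0], "rot": [0, 0, -0.1726], "hand": 1}
    - {"translation": [4.58, 3.84, 0], "rot": [0, 0, 0], "hand": 1}
    - {"translation": [4.58, 3.84, 0], "rot": [0, 0, 0], "hand": 1}
    - {"translation": [4.58, 3.84, 0], "rot": [0, 0, 0], "hand": 1}
    - {"translation": [4.58, 3.84, 0], "rot": [0, 0, 0], "hand": 1}
    - {"translation": [4.58, 3.84, 0], "rot": [0, 0, 0], "hand": 1}
    - {"translation": [4.58, 3.84, 0], "rot": [0, 0, 0], "hand": 1}
    - {"translation": [4.58, 3.84, 0], "rot": [0, 0, 0], "hand": 1}
    - {"translation": [4.58, 3.84, 0], "rot": [0, 0, 0], "hand": 1}

```text
time_s: 2.8
position: [450.4, -197.9, 401.7]
eef_rot: [0.0, 0.668, 0.744, 0.0]
contact_force: [0.8, -0.9, -0.1]
gripper_width: 85.3
finger_force: 0.0
```

Emit:
step_arm:
  rows:
    - {"translation": [5.66, 1.19, 0], "rot": [0, 0, 0], "hand": 1}
    - {"translation": [5.66, 1.19, 0], "rot": [0, 0, 0], "hand": 1}
    - {"translation": [5.66, 1.19, 0], "rot": [0, 0, 0], "hand": 1}
    - {"translation": [5.66, 1.19, 1], "rot": [0, 0, 0], "hand": 1}
    - {"translation": [5.66, 1.19, 3], "rot": [0, 0, 0], "hand": 1}
    - {"translation": [5.66, 1.19, 3], "rot": [0, 0, 0], "hand": 1}
    - {"translation": [5.66, 1.19, 3], "rot": [0, 0, 0], "hand": 1}
    - {"translation": [0, 0, 0], "rot": [0, 0, 0], "hand": 1}

```text
time_s: 3.8
position: [487.4, 198.9, 302.6]
eef_rot: [-0.001, 0.666, 0.746, -0.002]
contact_force: [-0.6, -1.0, -0.3]
gripper_width: 85.4
finger_force: 0.0
```

```bash
cat > look.py <<'E'
from h import *
import sys
def look(tag,names):
    st=env.state(); P=pose("wrist",st); im,D=env.read_camera("wrist")
    cv2.imwrite(f"pics/{tag}.png",im[...,::-1]); np.save(tag+".npy",D)
    print(np.round(st["position"],1),np.round(st["eef_rot"],4),"cam",np.round(P[2]))
    for n,z in names:
        for d in env.tip_of(n,"wrist")[:3]: print(n,round(d["p"],2),np.round(d["position"]),np.round(at_z(P,d["position"],z),1))
    return P,im,D
E
python3 - <<'E'
from look import *
P,im,D=look("w1",[("setting_ring",0),("knob",82),("post_base",40),("loupe",0),("slide",0)])
C=cloud(P,D)
for c in [(426,283),(566,167),(572,105)]:
    m=(abs(C[...,0]-c[0])<30)&(abs(C[...,1]-c[1])<30)&(C[...,2]>10)
    print(c,m.sum(),np.percentile(C[m][:,2],[5,50,95]) if m.any() else '')
E
```

```text
[487.4 198.9 302.6] [-0.0012  0.6659  0.746  -0.0017] cam [480. 272. 432.]
setting_ring 0.95 [ 45. 273.] [418.4 352.8   0. ]
setting_ring 0.92 [180. 281.] [438.4 212.1   0. ]
setting_ring 0.76 [114. 273.] [423.  283.1   0. ]
knob 0.9 [308. 392.] [573.  102.5  82. ]
knob 0.52 [382. 376.] [571.3   9.1  82. ]
post_base 0.89 [239. 389.] [567.4 165.9  40. ]
loupe 0.73 [ 89. 404.] [563.8 325.6   0. ]
slide 0.71 [256. 379.] [567.6 131.1   0. ]
(426, 283) 698 [14.59343024 16.38293643 17.93971702]
(566, 167) 2651 [ 25.38573858  36.40442041 356.86013556]
(572, 105) 2199 [33.74312029 36.38313592 94.00650181]
```

View pics/w1.png

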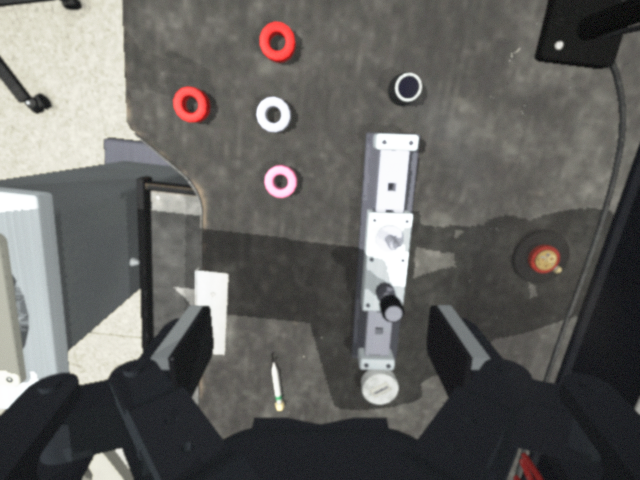

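The wrist view shows the silver ring at pixel (273,115), the post at (390,240), the knob at (390,305) and the loupe at (407,88). Next I'll measure the ring and the carriage geometrically.

```bash
cat > meas.py <<'E'
from h import *
def ring(P,im,D,near,z=16):
    C=cloud(P,D); g=im.astype(int); m=(abs(C[...,2]-z)<5)&(np.hypot(C[...,0]-near[0],C[...,1]-near[1])<28)&(g.min(-1)>110)
    v,u=np.nonzero(m); cs=cv2.minEnclosingCircle(np.stack([u,v],1).astype(np.float32))
    return m.sum(),np.round(at_z(P,(cs[0][1],cs[0][0]),z),1),cs, C[m].mean(0).round(1)
def blob(P,D,near,lo,hi,r=25):
    C=cloud(P,D); m=(C[...,2]>lo)&(C[...,2]<hi)&(np.hypot(C[...,0]-near[0],C[...,1]-near[1])<r)
    return m.sum(),C[m].mean(0).round(1), cv2.minEnclosingCircle(C[m][:,:2].astype(np.float32))
def plate(P,D,near):
    C=cloud(P,D); m=(C[...,2]>31)&(C[...,2]<41)&(np.hypot(C[...,0]-near[0],C[...,1]-near[1])<75)
    return cv2.minAreaRect(C[m][:,:2].astype(np.float32))
E
python3 - <<'E'
from meas import *
from look import *
st=env.state();P=pose("wrist",st); im=cv2.imread("pics/w1.png")[...,::-1]; D=np.load("w1.npy")
print(ring(P,im,D,(425,283)))
print("knob",blob(P,D,(573,103),88,100)); print("post",blob(P,D,(567,166),55,75,15)); print(plate(P,D,(569,136)))
# slide axis from end blocks / plate by pixels
g=im.min(-1); m=np.uint8((g>170))*255; m[:,:355]=0;m[:,425:]=0;m[:205]=0;m[318:]=0
cs,_=cv2.findContours(m,cv2.RETR_EXTERNAL,cv2.CHAIN_APPROX_NONE); c=max(cs,key=cv2.contourArea); r=cv2.minAreaRect(c); b=cv2.boxPoints(r); print(r); 
for p in b: print(p,at_z(P,(p[1],p[0]),35.5).round(1))
E
```

```text
(np.int64(661), array([429.2, 280.9,  16. ]), ((273.4333190917969, 113.5), 17.709915161132812), array([429. , 280.4,  19.3]))
knob (np.int64(423), array([573.3, 101.1,  96.1]), ((574.5569458007812, 98.91565704345703), 12.084999084472656))
post (np.int64(126), array([568.6, 164.2,  66. ]), ((569.8345947265625, 162.59381103515625), 6.10023307800293))
((571.647705078125, 139.47109985351562), (48.4304313659668, 136.771728515625), 4.395071506500244)
((386.5689697265625, 251.6724395751953), (45.59196853637695, 95.75144958496094), 4.763641834259033)
[359.87585 297.4897 ] [549.1  83.8  35.5]
[367.82758 202.069  ] [541.8 199.2  35.5]
[413.2621 205.8552] [592.5 200.4  35.5]
[405.31036 301.27588] [604.   84.7  35.5]
```

Emit:
step_arm:
  rows:
    - {"translation": [2.94, -1.63, 3], "rot": [0, 0, 0], "hand": 0.4}
    - {"translation": [2.94, -1.63, 4], "rot": [0, 0, 0], "hand": 0.4}
    - {"translation": [2.94, -1.63, 5], "rot": [0, 0, 0], "hand": 0.4}
    - {"translation": [0, 0, 5], "rot": [0, 0, 0.03], "hand": 0.4}
    - {"translation": [0, 0, 5], "rot": [0, 0, 0], "hand": 0.4}
    - {"translation": [0, 0, 0], "rot": [0, 0, 0], "hand": 0.4}

```text
time_s: 4.85
position: [428.8, 276.6, 82.7]
eef_rot: [-0.001, 0.679, 0.734, -0.003]
contact_force: [0.2, -0.2, 0.7]
gripper_width: 59.7
finger_force: 0.0
```

```bash
python3 - <<'E'
from look import *
from meas import *
P,im,D=look("w2",[("setting_ring",0)])
print(ring(P,im,D,(429,281)), env.state()["gripper_width"], proj(P,(429,281,16)))
E
```

```text
[428.8 276.6  82.7] [-0.0009  0.6792  0.734  -0.0032] cam [424. 351. 212.]
setting_ring 0.93 [346. 330.] [439.5 214.    0. ]
setting_ring 0.85 [123. 321.] [422.8 354.    0. ]
setting_ring 0.72 [247. 313.] [423.6 282.1   0. ]
(np.int64(2317), array([425.2, 284.4,  16. ]), ((315.8354187011719, 252.1973419189453), 31.157508850097656), array([425.2, 284.3,  16.2])) 59.53253817330865 (np.float64(258.2832792557432), np.float64(322.04006322422975))
```

View pics/w2.png

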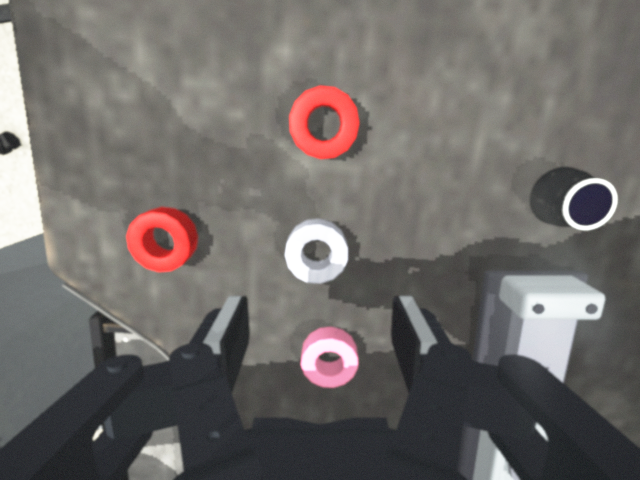

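The silver ring is centred at pixel (316,252), about 7 mm ahead of the TCP. Red rings lie ahead and to the left, the pink one behind, all clear of the fingers. I'll go down and grip it.

Emit:
step_arm:
  rows:
    - {"translation": [0.74, -0.29, 1.5], "rot": [0, 0, 0], "hand": 0.4}
    - {"translation": [0, 0, 2.5], "rot": [0, 0, 0], "hand": 0.4}
    - {"translation": [0, 0, 1.7], "rot": [0, 0, 0], "hand": 0.4}
    - {"translation": [0, 0, 0.95], "rot": [0, 0, 0], "hand": 0.4}
    - {"translation": [0, 0, 0], "rot": [0, 0, 0], "hand": 0.4}
    - {"translation": [0, 0, 0], "rot": [0, 0, 0], "hand": -1}
    - {"translation": [0, 0, 0], "rot": [0, 0, 0], "hand": -1}
    - {"translation": [0, 0, 0], "rot": [0, 0, 0], "hand": -1}
    - {"translation": [0, 0, 0], "rot": [0, 0, 0], "hand": -1}
  newtons: 35

```text
time_s: 6.08
position: [427.4, 285.9, 19.3]
eef_rot: [0.0, 0.679, 0.734, 0.001]
contact_force: [-0.0, -0.3, 6.3]
gripper_width: 34.4
finger_force: 34.7
```

Emit:
step_arm:
  rows:
    - {"translation": [0, 0, -2], "rot": [0, 0, 0], "hand": -1}
    - {"translation": [0, 0, -5], "rot": [0, 0, 0], "hand": -1}
    - {"translation": [0, 0, -5], "rot": [0, 0, 0], "hand": -1}
    - {"translation": [0, 0, 0], "rot": [0, 0, 0], "hand": -1}

```text
time_s: 6.58
position: [429.3, 287.1, 142.3]
eef_rot: [0.001, 0.679, 0.734, 0.004]
contact_force: [1.0, 0.7, -1.0]
gripper_width: 33.7
finger_force: 35.2
```

```bash
python3 - <<'E'
from look import *
P,im,D=look("w3",[("setting_ring",110)])
C=cloud(P,D); s=env.state(); print(s["position"],s["gripper_width"],s["finger_force"],s["contact_force"])
E
```

```text
[429.3 287.1 142.3] [0.001  0.6787 0.7344 0.0039] cam [423. 360. 272.]
setting_ring 0.89 [308. 318.] [429.2 278.2 110. ]
setting_ring 0.79 [144. 315.] [421.9 355.4 110. ]
setting_ring 0.74 [228. 196.] [370.7 314.3 110. ]
[427.0300318  285.67044472 138.79513467] 34.017574607262155 35.23920815438032 [-0.2037412  -0.15213573  0.17800005]
```

View pics/w3.png

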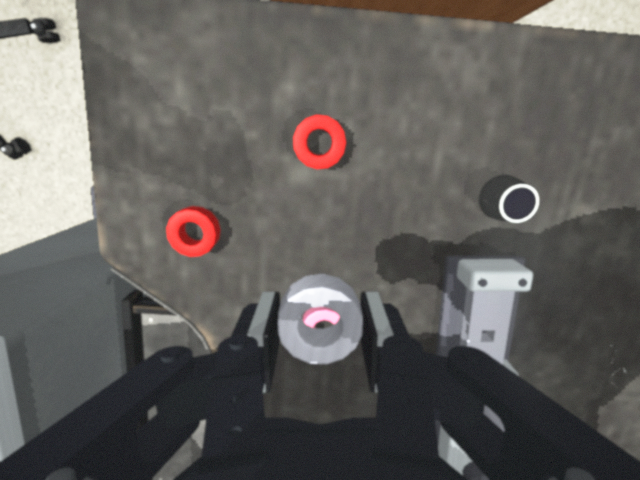

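Emit:
step_arm:
  rows:
    - {"translation": [-3.87, 2.63, 0], "rot": [0, 0, 0], "hand": -1}
    - {"translation": [-3.87, 2.63, 0], "rot": [0, 0, 0], "hand": -1}
    - {"translation": [-3.87, 2.63, 0], "rot": [0, 0, 0], "hand": -1}
    - {"translation": [-3.87, 2.63, 0], "rot": [0, 0, 0], "hand": -1}
    - {"translation": [-3.87, 2.63, 0], "rot": [0, 0, 0], "hand": -1}
    - {"translation": [0, 0, 0], "rot": [0, 0, 0], "hand": -1}
    - {"translation": [0, 0, 0], "rot": [0, 0, 0], "hand": -1}
    - {"translation": [0, 0, 0], "rot": [0, 0, 0], "hand": -1}

```text
time_s: 7.68
position: [572.0, 104.0, 137.6]
eef_rot: [-0.001, 0.678, 0.735, -0.001]
contact_force: [0.2, 0.7, -1.5]
gripper_width: 34.1
finger_force: 35.3
```

```bash
python3 - <<'E'
from look import *
from meas import *
P,im,D=look("w4",[("post_base",40),("setting_ring",120)])
s=env.state(); p=s["position"]
print("post",blob(P,D,(568,166),55,75,15)); print(plate(P,D,(569,136)))
C=cloud(P,D); m=(np.hypot(C[...,0]-p[0],C[...,1]-p[1])<25)&(abs(C[...,2]-p[2]+3)<8)
for t in (2,4,8):
  mm=m&(abs(C[...,2]-np.median(C[m][:,2]))<t); v,u=np.nonzero(mm); c,r=cv2.minEnclosingCircle(np.stack([u,v],1).astype(np.float32)); print(m.sum(),np.median(C[m][:,2]),c,r,at_z(P,(c[1],c[0]),np.median(C[m][:,2])))
E
```

```text
[572.  104.  137.6] [-7.000e-04  6.783e-01  7.348e-01 -8.000e-04] cam [566. 178. 267.]
post_base 0.66 [150. 322.] [567.4 166.5  40. ]
post_base 0.34 [195. 323.] [570.4 139.6  40. ]
setting_ring 0.91 [309. 320.] [572. 102. 120.]
setting_ring 0.89 [ 58. 131.] [495.1 197.4 120. ]
post (np.int64(376), array([567.5, 166.6,  64.8]), ((567.5243530273438, 166.3734893798828), 5.8881402015686035))
((570.030029296875, 134.7197723388672), (48.21638870239258, 118.97700500488281), 4.63480806350708)
5532 134.562538008182 (322.1977233886719, 309.2693786621094) 58.11239242553711 [572.28739622 109.50037992 134.56253801]
5532 134.562538008182 (322.4155578613281, 309.2103576660156) 58.31646728515625 [572.3721248  109.53356696 134.56253801]
5532 134.562538008182 (322.40972900390625, 316.24346923828125) 60.46440124511719 [572.62664239 106.40947878 134.56253801]
```

View pics/w4.png

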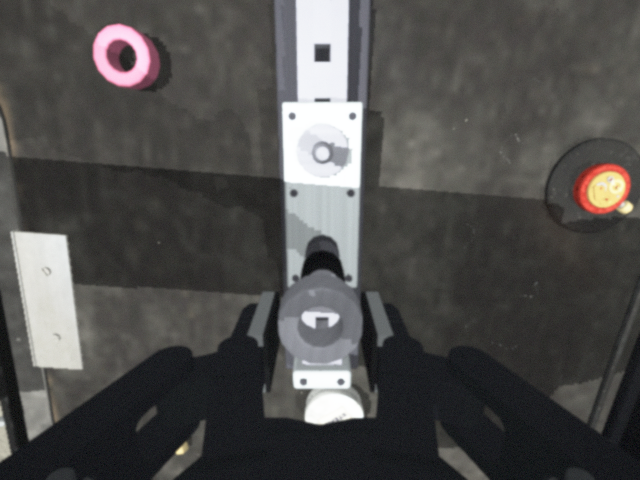

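```bash
python3 - <<'E'
from look import *
import json
from scipy.optimize import least_squares
st=env.state(); P=pose("wrist",st); D=np.load("w4.npy"); im=cv2.imread("pics/w4.png"); p=np.array(st["position"])
print(P[0][0,0],P[1].round(3).tolist(),p)
a=np.radians(4.6); sx=np.array([np.cos(a),np.sin(a)]); sy=np.array([-np.sin(a),np.cos(a)])
C=cloud(P,D); rel=C[...,:2]-p[:2]; X=rel@sx; Y=rel@sy
m=(abs(X)<15)&(abs(Y)<30)&(C[...,2]>110)&(C[...,2]<150)
for y in range(-24,28,2):
    k=m&(abs(Y-y)<1); print(y,k.sum(),np.round(np.percentile(C[k][:,2],[5,50,95]),1) if k.any() else '',end=' | ')
print(at_z(P,(321,320),134.6), at_z(P,(151,322.5),66), at_z(P,(150,322),40))
cv2.imwrite("pics/w4c.png",cv2.resize(im[230:400,230:410],None,fx=3.3,fy=3.3,interpolation=cv2.INTER_CUBIC))
E
```

```text
366.04651256310535 [[0.997, 0.077, 0.021], [0.08, -0.954, -0.29], [-0.002, 0.29, -0.957]] [572.7545492  103.9733467  138.38091269]
-24 0  | -22 0  | -20 20 [134.  134.9 135.4] | -18 117 [134.6 135.4 136.1] | -16 211 [134.7 135.4 136.3] | -14 244 [134.8 135.5 136.4] | -12 498 [121.9 134.8 136.3] | -10 529 [122.6 133.5 136.1] | -8 306 [123.1 134.5 136.2] | -6 228 [124.3 134.9 136.1] | -4 173 [126.  135.2 136.3] | -2 135 [134.1 135.4 136.4] | 0 136 [134.7 135.4 136.6] | 2 154 [134.3 135.5 136.5] | 4 176 [134.5 135.4 136.4] | 6 264 [134.1 135.4 136.4] | 8 372 [126.6 135.4 136.4] | 10 420 [123.6 135.1 136.3] | 12 404 [123.6 134.9 136.3] | 14 550 [122.4 131.2 135.8] | 16 152 [122.7 129.1 134.6] | 18 0  | 20 0  | 22 0  | 24 0  | 26 0  | [572.58279398 103.79345244 134.6       ] [568.7001087 167.3020763  66.       ] [568.58814321 166.5335526   40.        ]
```

View pics/w4c.png

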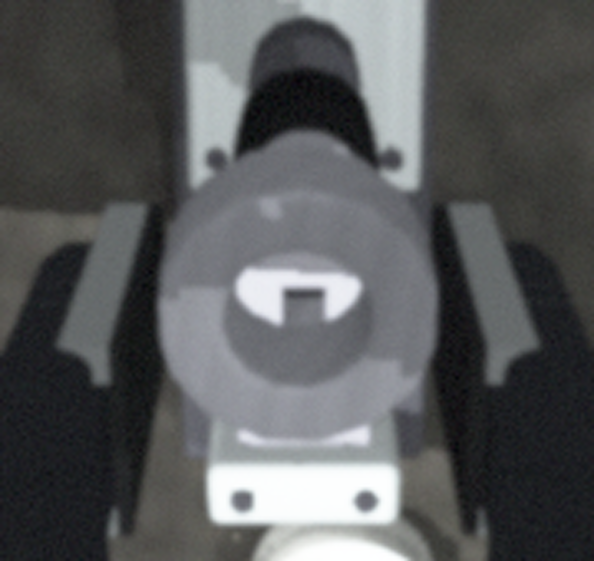

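The crop shows the ring's top face centred at pixel (320.6, 326) and the post tip at (322.5, 151). That puts the post about 65 mm along tool +x and 1 mm along +y from the ring.

Emit:
step_arm:
  rows:
    - {"translation": [2.2, 0.03, 0], "rot": [0, 0, 0], "hand": -1}
    - {"translation": [2.2, 0.03, 0], "rot": [0, 0, 0], "hand": -1}
    - {"translation": [2.12, 0.03, 0], "rot": [0, 0, 0], "hand": -1}
    - {"translation": [0, 0, 2], "rot": [0, 0, 0], "hand": -1}
    - {"translation": [0, 0, 1.7], "rot": [0, 0, 0], "hand": -1}
    - {"translation": [0, 0, 0], "rot": [0, 0, 0], "hand": -1}
    - {"translation": [0, 0, 0], "rot": [0, 0, 0], "hand": -1}
    - {"translation": [0, 0, 0], "rot": [0, 0, 0], "hand": -1}

```text
time_s: 8.82
position: [569.7, 168.2, 102.1]
eef_rot: [0.0, 0.679, 0.734, 0.0]
contact_force: [-0.7, -0.3, -0.7]
gripper_width: 34.1
finger_force: 35.2
```

```bash
python3 - <<'E'
from look import *
P,im,D=look("w5",[])
s=env.state(); print(s["position"])
C=cloud(P,D); p=s["position"]; a=np.radians(4.6); sy=np.array([-np.sin(a),np.cos(a)]); sx=np.array([np.cos(a),np.sin(a)])
rel=C[...,:2]-np.array(p)[:2]; X=rel@sx; Y=rel@sy
m=(abs(X)<6)&(abs(Y)<30)&(C[...,2]>p[2]-6)&(C[...,2]<p[2]+3); print(np.percentile(Y[m],[1,99]),np.median(C[m][:,2]))
m=(abs(X)<12)&(abs(Y)<12)&(C[...,2]>50)&(C[...,2]<72); print("post thru bore",m.sum(),C[m].mean(0) if m.any() else '')
cv2.imwrite("pics/w5c.png",cv2.resize(im[230:400,230:410,::-1],None,fx=3.3,fy=3.3,interpolation=cv2.INTER_CUBIC))
E
```

```text
[569.7 168.2 102.1] [3.000e-04 6.789e-01 7.343e-01 5.000e-04] cam [564. 242. 231.]
[569.60948686 168.13698834 102.13616405]
[-19.02238292  15.38129438] 99.07453115148873
post thru bore 78 [566.90499122 171.54533898  53.3940749 ]
```

View pics/w5c.png

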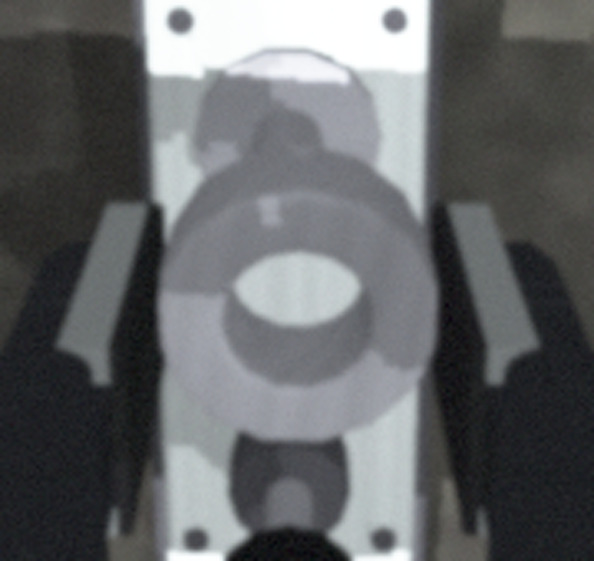

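```bash
python3 - <<'E'
from look import *
P=pose("wrist"); print(P[2])
top=at_z(P,(230+47/3.3,317.4),40); print("seat far edge",top)
for cols in (195,382): print("seat side",at_z(P,(230+130/3.3,230+cols/3.3),40))
for r,c in ((192,299),(438,299),(252,299),(386,299),(305,160),(305,438)): print("ring",at_z(P,(230+r/3.3,230+c/3.3),99.1))
# carriage edges mid rows
for r,c in ((130,152),(130,428)): print("carr",at_z(P,(230+r/3.3,230+c/3.3),35.5))
E
```

```text
[563.65191476 241.73955444 231.39571164]
seat far edge [566.87932847 182.34159104  40.        ]
seat side [552.22203977 166.41414586  40.        ]
seat side [583.81210649 168.90197807  40.        ]
ring [568.51853178 182.76236476  99.1       ]
ring [571.20207228 148.86356674  99.1       ]
ring [569.14076224 174.9022767   99.1       ]
ring [570.60455432 156.41148369  99.1       ]
ring [552.71138852 166.40807564  99.1       ]
ring [586.70050143 169.08799369  99.1       ]
carr [544.51768777 164.05755072  35.5       ]
carr [592.23875339 167.81575754  35.5       ]
```

Emit:
step_arm:
  rows:
    - {"translation": [0.06, -0.15, 0.5], "rot": [0, 0, 0], "hand": -1}
    - {"translation": [0, 0, 0.8], "rot": [0, 0, 0], "hand": -1}
    - {"translation": [0, 0, 0.8], "rot": [0, 0, 0], "hand": -1}
    - {"translation": [0, 0, 0.8], "rot": [0, 0, 0], "hand": -1}
    - {"translation": [0, 0, 0.8], "rot": [0, 0, 0], "hand": -1}
    - {"translation": [0, 0, 0.3], "rot": [0, 0, 0], "hand": -1}
    - {"translation": [0, 0, 0], "rot": [0, 0, 0], "hand": -1}
    - {"translation": [0, 0, 0], "rot": [0, 0, 0], "hand": -1}

```text
time_s: 9.88
position: [567.8, 168.7, 61.7]
eef_rot: [0.0, 0.679, 0.734, 0.0]
contact_force: [0.4, 0.0, -1.0]
gripper_width: 33.9
finger_force: 35.2
```

Emit:
step_arm:
  rows:
    - {"translation": [0, 0, 0.2], "rot": [0, 0, 0], "hand": -1}
    - {"translation": [0, 0, 0], "rot": [0, 0, 0], "hand": -1}
    - {"translation": [0, 0, 0], "rot": [0, 0, 0], "hand": 0.3}
    - {"translation": [0, 0, 0], "rot": [0, 0, 0], "hand": 0.3}
    - {"translation": [0, 0, 0], "rot": [0, 0, 0], "hand": 0.3}
    - {"translation": [0, 0, -2], "rot": [0, 0, 0], "hand": 0.3}
    - {"translation": [0, 0, -4], "rot": [0, 0, 0], "hand": 0.3}
    - {"translation": [-2, 0, -3], "rot": [0, 0, 0], "hand": 0.3}
    - {"translation": [-2, 0, 0], "rot": [0, 0, 0], "hand": 0.3}
    - {"translation": [-2.5, 0, 0], "rot": [0, 0, 0], "hand": 0.3}
    - {"translation": [0, 0, 0], "rot": [0, 0, 0], "hand": 0.3}
    - {"translation": [0, 0, 0], "rot": [0, 0, 0], "hand": 0.3}

```text
time_s: 11.38
position: [572.5, 103.9, 149.2]
eef_rot: [-0.0, 0.679, 0.734, -0.0]
contact_force: [-0.7, 0.5, 0.4]
gripper_width: 55.6
finger_force: 0.0
```

```bash
python3 - <<'E'
from look import *
from meas import *
P,im,D=look("w6",[("setting_ring",40),("post_base",40),("knob",82)])
print(env.state()["position"])
C=cloud(P,D)
m=(np.hypot(C[...,0]-567,C[...,1]-167)<25)&(abs(C[...,2]-56)<3); print("ring",m.sum(),np.percentile(C[m][:,2],[5,50,95]),cv2.minEnclosingCircle(C[m][:,:2].astype(np.float32)))
print("post",blob(P,D,(567,167),61,72,15)); print("knob",blob(P,D,(573,104),90,98,18))
cv2.imwrite("pics/w6c.png",cv2.resize(im[60:420,180:480,::-1],None,fx=1.6,fy=1.6,interpolation=cv2.INTER_CUBIC))
E
```

```text
[572.5 103.9 149.2] [-3.000e-04  6.790e-01  7.342e-01 -1.000e-04] cam [567. 178. 278.]
setting_ring 0.82 [ 62. 139.] [456.3 208.3  40. ]
setting_ring 0.8 [150. 320.] [566.9 166.1  40. ]
post_base 0.86 [150. 320.] [567.3 166.2  40. ]
knob 0.76 [272. 320.] [572.4  99.9  82. ]
[572.51713514 104.51355084 149.27095251]
ring 2165 [55.00045305 56.44294735 57.61084707] ((567.0126342773438, 166.20472717285156), 17.882028579711914)
post (np.int64(329), array([567.5, 166.4,  64.9]), ((567.5731811523438, 166.1971435546875), 5.836462020874023))
knob (np.int64(1306), array([572.6, 103.9,  93.5]), ((572.8372802734375, 102.79277801513672), 11.924725532531738))
```

View pics/w6c.png

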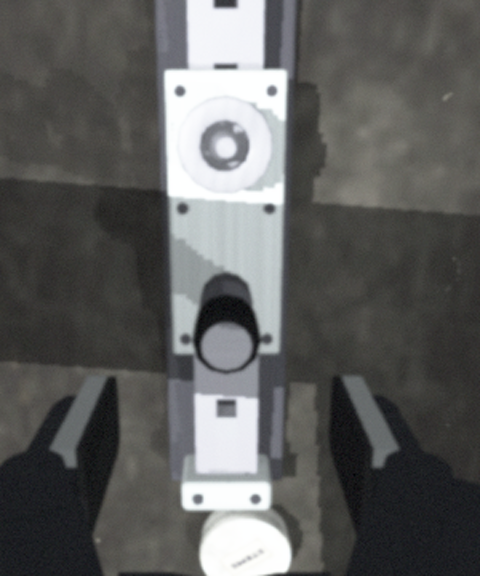

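The ring lies flat round the post: its top is at 56 mm and the two centres agree within about 0.6 mm. The knob top is at crop pixel (227,345), 1.7 mm behind the TCP. I'll grip the knob.

Emit:
step_arm:
  rows:
    - {"translation": [-0.17, 0, 1.5], "rot": [0, 0, 0], "hand": 0.3}
    - {"translation": [0, 0, 2], "rot": [0, 0, 0], "hand": 0.3}
    - {"translation": [0, 0, 2], "rot": [0, 0, 0], "hand": 0.3}
    - {"translation": [0, 0, 1.5], "rot": [0, 0, 0], "hand": 0.3}
    - {"translation": [0, 0, 0], "rot": [0, 0, 0], "hand": 0.3}
    - {"translation": [0, 0, 0], "rot": [0, 0, 0], "hand": -1}
    - {"translation": [0, 0, 0], "rot": [0, 0, 0], "hand": -1}
    - {"translation": [0, 0, 0], "rot": [0, 0, 0], "hand": -1}
    - {"translation": [0, 0, 0], "rot": [0, 0, 0], "hand": -1}
  newtons: 40

```text
time_s: 12.7
position: [573.3, 102.3, 80.0]
eef_rot: [0.0, 0.679, 0.734, 0.0]
contact_force: [-0.3, 0.5, 1.6]
gripper_width: 22.6
finger_force: 39.1
```

Gripped. Now pull up 12 mm.

Emit:
step_arm:
  rows:
    - {"translation": [0, 0, -0.4], "rot": [0, 0, 0], "hand": -1}
    - {"translation": [0, 0, -0.4], "rot": [0, 0, 0], "hand": -1}
    - {"translation": [0, 0, -0.4], "rot": [0, 0, 0], "hand": -1}
    - {"translation": [0, 0, 0], "rot": [0, 0, 0], "hand": -1}
    - {"translation": [0, 0, 0], "rot": [0, 0, 0], "hand": -1}

```text
time_s: 13.32
position: [573.2, 102.3, 91.5]
eef_rot: [0.0, 0.679, 0.734, 0.0]
contact_force: [4.7, 1.8, -4.7]
gripper_width: 22.2
finger_force: 39.4
```

Emit:
step_arm:
  rows:
    - {"translation": [0.6, 0, 0], "rot": [0, 0, 0], "hand": -1}
    - {"translation": [0.8, 0, 0], "rot": [0, 0, 0], "hand": -1}
    - {"translation": [0.8, 0, 0], "rot": [0, 0, 0], "hand": -1}
    - {"translation": [0.8, 0, 0], "rot": [0, 0, 0], "hand": -1}
    - {"translation": [0, 0, 0], "rot": [0, 0, 0], "hand": -1}
    - {"translation": [0, 0, 0], "rot": [0, 0, 0], "hand": -1}

```text
time_s: 14.08
position: [570.7, 132.4, 91.4]
eef_rot: [0.0, 0.679, 0.734, 0.0]
contact_force: [5.1, 2.1, -4.7]
gripper_width: 22.2
finger_force: 39.4
```

Emit:
step_arm:
  rows:
    - {"translation": [0, 0, 0.4], "rot": [0, 0, 0], "hand": -1}
    - {"translation": [0, 0, 0.4], "rot": [0, 0, 0], "hand": -1}
    - {"translation": [0, 0, 0.4], "rot": [0, 0, 0], "hand": -1}
    - {"translation": [0, 0, 0], "rot": [0, 0, 0], "hand": -1}
    - {"translation": [0, 0, 0], "rot": [0, 0, 0], "hand": -1}

```text
time_s: 14.7
position: [570.8, 132.1, 79.6]
eef_rot: [0.0, 0.679, 0.734, 0.0]
contact_force: [4.8, 0.8, -0.0]
gripper_width: 22.4
finger_force: 39.9
```

Spring force is about 0 at the rest height, so the pin is in the hole. Next, press home.

Emit:
step_arm:
  rows:
    - {"translation": [0, 0, 0.3], "rot": [0, 0, 0], "hand": -1}
    - {"translation": [0, 0, 0.25], "rot": [0, 0, 0], "hand": -1}
    - {"translation": [0, 0, 0], "rot": [0, 0, 0], "hand": -1}
    - {"translation": [0, 0, 0], "rot": [0, 0, 0], "hand": -1}
    - {"translation": [0, 0, 0], "rot": [0, 0, 0], "hand": -1}

```text
time_s: 15.32
position: [570.9, 132.1, 76.0]
eef_rot: [0.0, 0.679, 0.734, 0.0]
contact_force: [-1.2, -0.8, 20.3]
gripper_width: 22.5
finger_force: 41.7
```

```bash
python3 - <<'E'
from look import *
from meas import *
P,im,D=look("w7",[("setting_ring",40),("post_base",40)])
s=env.state(); print(s["position"],s["contact_force"])
C=cloud(P,D); m=(np.hypot(C[...,0]-565,C[...,1]-196)<25)&(abs(C[...,2]-56)<3); print("ring",m.sum(),np.percentile(C[m][:,2],[5,50,95]),cv2.minEnclosingCircle(C[m][:,:2].astype(np.float32)))
print("post",blob(P,D,(565,196),61,72,15))
E
```

```text
[570.9 132.1  76. ] [4.000e-04 6.787e-01 7.344e-01 5.000e-04] cam [565. 206. 205.]
setting_ring 0.71 [95. 81.] [463.5 212.1  40. ]
post_base 0.78 [152. 317.] [564.4 196.6  40. ]
[570.91354384 132.13585297  76.01937869] [-2.25781614 -0.5155643  20.64374645]
ring 4732 [55.04310075 56.44388915 57.59043207] ((564.9439086914062, 196.1938934326172), 17.948352813720703)
post (np.int64(743), array([565.3, 196.4,  65. ]), ((565.3109741210938, 196.24209594726562), 5.899898052215576))
```

```bash
python3 - <<'E'
from look import *
P=pose("wrist"); D=np.load("w7.npy"); C=cloud(P,D)
for x0,r in ((571,6),(571,9)):
    m=(np.hypot(C[...,0]-570.2,C[...,1]-132)<r)&(C[...,2]>75)&(C[...,2]<105); print(m.sum(),np.percentile(C[m][:,2],[5,25,50,75,95]))
P6=P; D6=np.load("w6.npy")
# compare against same method before grasp (cam pose of w6)
st=dict(env.state()); st["position"]=[572.5,104.2,149.25]; C=cloud(pose("wrist",st),D6)
m=(np.hypot(C[...,0]-572.6,C[...,1]-103)<9)&(C[...,2]>75)&(C[...,2]<105); print(np.percentile(C[m][:,2],[5,25,50,75,95]))
E
```

```text
760 [89.24425102 89.74829935 90.11451755 90.47810719 91.04088579]
1684 [89.05753733 89.63612256 90.04369566 90.4217244  90.98700246]
[93.08410864 93.79300812 94.22185303 94.66237395 95.25484162]
```

```bash
python3 - <<'E'
from station import env
print(env.finish_job())
E
```

```text
the job is handed in; nothing more can be done
None
```

The job is handed in with the ring flat on its post, the carriage 30 mm (one hole) toward the loupe, and the knob still held pressed about 4 mm below rest against a firm stop; I don't know the verdict, since the hand-in returned none.

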